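# Lock the ink roller's axle with its R-clip

## Robot

A 6-joint arm with a two-finger parallel gripper is mounted at the origin on a cart in front of the work surface, level with it; the furniture and walls round the work are solid. World frame = base frame: x ahead of the robot, y to its left, z up, the work surface at z = 0. Lengths are in m, angles in rad, forces in N, time in s.
With the tool pointing down it reaches from about 0.3 to 0.775 m from the base axis. Payload 14.6 kg.
Tool frame: the origin (TCP) lies between the finger pads; the fingertips stand 11 mm ahead of it and the grasp point (between the pads) lies 8 mm behind it; z points along the fingers, y is the direction in which the jaws open and shut (so a half turn about z gives the same grasp; the last joint's range is limited). The gripper opens to 94 mm and grips with 3 to 60 N. Pads are 16 mm wide; open, the fingers measure 119 mm over their backs; the gripper's body (75 mm by 177 mm) begins 78 mm behind the grasp point.
Start: joints at [1.171, 0.3, 1.521, -0, 1.321, -0.067], TCP at [0.18, 0.52, 0.216] pointing down, gripper open.
Joint ranges: [-3.03, 3.03], [-0.79, 2.21], [0.23, 2.52], [-1.04, 4.18], [0, 3.07], [-2.55, 2.55]. Speed limits (rad/s): [2.22, 2.22, 2.57, 3.14, 3.14, 3.14].

## Interface

Orientations are given as a rotation vector (axis times angle).
In Python, from plant import telemetry, read_camera, arm gives the robot as it stands. The module is installed in compiled form; this text tells all that it offers.
- The arm moves only by the tool drive_tool, never from a script. Its argument "plan" is a list that holds one entry, the list of rows, each a list of 7 numbers: the turn, a rotation vector about the tool's x, y, z in rad, then the shift along the tool's x, y, z in cm, then the finger opening in cm, from 0 to 9.4. A call has 1 to 10 rows; each row shifts and turns the commanded pose from where the row before left it, along the tool's axes as they then stand; what a row does not reach is not made up. A row lasts 1/12 s, in which the tool goes at most 41.7 mm and 7.16 degrees, less where a joint would pass 70% of its speed; a pose out of reach is approached as far as the arm can. A call is refused whole if a number of a shift passes 4.17 or a number of a turn 0.125, either way. A call with a gripper value outside its range is refused whole. The fingers move at their own pace and stop on an object; "newtons" is the grip in N (left out, the last holds). Time passes only in rows, so rows that do not move let the fingers close. It gives the time, the measured TCP pose, the force and the opening at its end, in the units of the state.
- telemetry.get_state(): the state, without advancing time (a new reading comes with each control period).
- read_camera(name): name is "scene" or "side" or "wrist"; returns a dict with "frame" (400x640x3 uint8, red, green, blue), "intrinsics" (3x3 intrinsics, pixels), "dist" ([k1, k2, p1, p2, k3] as OpenCV has them; the pictures are not rectified), "position" and "attitude" of the camera in the world. Camera axes: x right, y down, z forward; pixel columns grow to the right and rows downward; lengths in m; the calibration is good to about 2 mm. A picture is of the moment at which its call begins. There is no depth.
- arm.job_done(): hands the job in, once; it reports no verdict.
The state is a dict: "t": time; "qpos": joint angles; "qvel": joint speeds; "joint_torque": joint torques, N m; "ee_pos": TCP position; "tool_rot": TCP orientation; "wrist_force": force on the tool from outside, world axes, zero at the start; "moment": the same for the moment, N m; "opening": finger opening in m.
Only numpy, scipy, OpenCV 4.12 (cv2) and the standard library are available. Lean on these libraries where they do the work, as an engineer would, in place of code of your own. Each camera call takes 0.05 s, during which the arm holds its last target. There are 200 camera calls.

## Task

Lock the axle of the bench ink roller with its spring R-clip: lift the clip out of its wooden rest, put its straight leg down through the cross-hole in the bare end of the axle (the axle floats endways, so find the hole by eye or by feel), and press the clip down until its bent leg has sprung over the axle and the clip sits fully home, then let go. Press gently, never hard enough to bend the clip, and leave the seal stone, the ink tin and the wooden slip as they are.

Things in the scene. Friction and masses are not known exactly. Their poses are not given: they have to be found in the camera images.
- clip: Loose steel R-clip of 5 mm wire, 60 g, upright in its rest, legs down. Origin: the point of the straight leg that lies at the axle's centre when the clip is home. z runs up along the straight leg, x points from it to the bent leg, y is square to the clip's flat. It may be fitted facing either side of the axle.
- clip_coil (a point): Centre of the clip's coil, at x +8.5, z +45 mm from the clip's origin: two turns, 10 mm thick along the clip's y, 22 mm across. The place to hold it, fingers closing along y (the wire below is 5 mm thick). Axes as the clip's.
- clip_tip (a point): Round lower end of the clip's straight leg, 38.5 mm below the clip's origin. Axes as the clip's.
- clip_throat (a point): Middle of the wire at the bent leg's throat, at x +7.9, z -11.3 mm from the clip's origin. Below it the leg flares to x +17 mm, ending 26.5 mm below the origin. With the origin 27 to 10 mm above the axle's centre line the leg is spread and the hand feels 5 to 10 N, largely sideways; past that it springs down home, and the 22 mm pocket above the throat stops on the axle.
- clip_leg (a joint): How far the clip's sprung bent leg is spread from its free shape, rad, about the coil. 0 = free, and again about 0 when home; about 0.1 as the throat passes the axle.
- rest: Fixed wooden block with a slot, 40 mm long (x), 31 mm wide (y), 40 mm tall, in which the clip stands. Origin under the place of the straight leg, on the desk; x axis along the slot (block from x = -11 to +29 mm). The slot is 7 mm wide and open at the top; lift the clip straight up by 45 mm to clear it.
- stand: Fixed bench ink roller: grey steel base 96 x 116 mm and two upright cheeks, 46 mm wide, 88 mm tall, that carry a black rubber roller 52 mm in diameter and a bare steel axle. Origin under its centre on the desk; y runs along the axle towards the bare end with the cross-hole, z up. Highest point: the roller's top, 104 mm above the desk.
- axle_exit (a point): Point on the axle's centre line, 78 mm above the desk, at the outer face of the 29 mm brass flange the bare end comes out of; axes as the stand's. Axle 22 mm thick (crest 89 mm above the desk). Its 6.6 mm through cross-hole, its edge barely broken, is upright, its centre 10 to 40 mm from here along y (not measured; differs each time); the axle ends 15 mm farther. It is stiff and stays put.
- seal_stone: Bystander: tan cylindrical seal blank standing on end, 16 mm in diameter, 60 mm tall; origin at the centre of its underside.
- ink_tin: Bystander: round dark tin with a lid, 75 x 67 mm, 24 mm tall; origin at the centre of its underside.
- wood_slip: Bystander: brown wooden slip lying flat, 17 x 88 x 9 mm; origin at the centre of its underside.
Things that resemble listed ones, but are neither listed nor needed, are in the scene too. What is meant by the clip is not pink, and is the smaller of those in its own colour.

How it is judged:
On the way:
1. the clip's straight leg has entered the cross-hole: its origin is less than 36 mm above the axle's centre line, within 4 mm sideways of it, 7 to 43 mm out from the brass flange (z of clip in the frame of axle_exit between 0.005 and 0.036 m and x of clip in the frame of axle_exit between -0.004 and 0.004 m and y of clip in the frame of axle_exit between 0.007 and 0.043 m), for 0.05 s.
At the end, for the whole second after the job is handed in: The clip is home on the axle: its origin within 4 mm of the axle's centre line sideways and no more than 3 mm above or 4 mm below it, 7 to 43 mm out from the brass flange, upright within 0.2 rad, its bent leg sprung back (spread under 0.04 rad), at rest and released (z of clip in the frame of axle_exit between -0.004 and 0.003 m and x of clip in the frame of axle_exit between -0.004 and 0.004 m and y of clip in the frame of axle_exit between 0.007 and 0.043 m and angle between clip's own z axis and vertical below 0.2 rad and value of joint clip_leg below 0.04 rad and linear speed of clip below 0.02 m/s); the robot touches nothing.
It fails at once if the clip is pressed on the roller or its axle with more than 30 N (contact force between clip and stand above 30 N).
It fails at once if the roller stand or its axle is struck by the fingers with more than 30 N (contact force between the fingers and stand above 30 N).
It fails at once if the bent leg is spread so far that it takes a set (over 0.2 rad) (value of joint clip_leg above 0.2 rad).
It fails at once if the seal stone, the ink tin or the wooden slip is moved more than 15 mm, or the seal stone is knocked over (distance of any of seal_stone, ink_tin, wood_slip from where it was at the start of the episode above 0.015 m or angle between seal_stone's own z axis and vertical above 0.5 rad).
It also fails if it takes over 64 s, if anything falls off the work surface, if the arm or the gripper's body presses on something with over 40 N, if the wrist force passes 120 N, or if a joint passes its speed limit or range.

## Working session

There is one attempt and no reset: what is moved stays moved. The work goes in short steps, Python scripts to look and compute and a tool call to move; the robot and the scene stay as the last step left them, time stands still between calls to the robot, and variables do not carry over. Pictures are saved under pics/ and viewed, about 8 in all and at most 12, crops included, and the job is handed in when it is done.

Besides the shell and the picture viewer there is one more tool, called after "Call:" as name(argument=value, ...), one argument or row to a line, values as JSON. drive_tool: Moves the arm, as the interface text tells. Its arguments: {"type":"object","properties":{"plan":{"type":"array"},"newtons":{"type":"number"}},"required":["plan"]}

```bash
mkdir -p pics
cat > h.py <<'E'
import numpy as np, cv2, json
from plant import telemetry, read_camera, arm
from scipy.spatial.transform import Rotation as R
def att(a):
    a=np.array(a,float)
    if a.shape==(3,3): return a
    return R.from_rotvec(a.ravel()).as_matrix() if a.size==3 else R.from_quat(a).as_matrix()
def snap(n,tag):
    c=read_camera(n); np.save(f'pics/{tag}.npy',c['frame'])
    json.dump({k:np.array(c[k]).tolist() for k in('intrinsics','dist','position','attitude')},open(f'pics/{tag}.json','w'))
    return c
def load(tag):
    d=json.load(open(f'pics/{tag}.json')); d['frame']=np.load(f'pics/{tag}.npy'); return d
def save(img,tag): cv2.imwrite(f'pics/{tag}.png',cv2.cvtColor(img,cv2.COLOR_RGB2BGR))
def crop(tag,x0,y0,w,h,s): 
    im=load(tag)['frame'][y0:y0+h,x0:x0+w]; return cv2.resize(im,None,fx=s,fy=s,interpolation=cv2.INTER_CUBIC)
def ray(c,uv):
    p=cv2.undistortPoints(np.array([[uv]],float),np.array(c['intrinsics']),np.array(c['dist']))[0,0]
    return np.array(c['position']),att(c['attitude'])@np.array([p[0],p[1],1.])
def onz(c,uv,z):
    o,d=ray(c,uv); return o+d*(z-o[2])/d[2]
def tri(*cu):
    A=np.zeros((3,3));b=np.zeros(3)
    for c,uv in cu:
        o,d=ray(c,uv); d=d/np.linalg.norm(d);P=np.eye(3)-np.outer(d,d);A+=P;b+=P@o
    x=np.linalg.solve(A,b)
    return x,[float(np.linalg.norm(np.cross(x-ray(c,uv)[0],ray(c,uv)[1]/np.linalg.norm(ray(c,uv)[1])))) for c,uv in cu]
def proj(c,X):
    M=att(c['attitude']); rv=cv2.Rodrigues(M.T)[0]; t=-M.T@np.array(c['position'])
    return cv2.projectPoints(np.array(X,float).reshape(-1,1,3),rv,t,np.array(c['intrinsics']),np.array(c['dist']))[0][:,0]
E
python3 - <<'E'
from h import *
a=snap('scene','s0');b=snap('side','d0')
for c in(a,b): print(c['intrinsics'],c['dist'],c['position'],c['attitude'])
save(np.vstack([a['frame'],b['frame']])[:, :],'x'); save(cv2.resize(np.vstack([a['frame'],b['frame']]),(480,600),interpolation=cv2.INTER_AREA),'v0')
save(a['frame'],'s0');save(b['frame'],'d0')
print(telemetry.get_state())
E
```

```text
[[394.27791895   0.         316.93145729]
 [  0.         394.27791895 200.52721346]
 [  0.           0.           1.        ]] [-0.06376805  0.          0.          0.          0.        ] [-0.21582676  0.9124819   0.94794745] [-1.13627484  2.36125621 -1.00582072]
[[424.11270219   0.         322.41621162]
 [  0.         424.11270219 199.69417138]
 [  0.           0.           1.        ]] [0.02643215 0.         0.         0.         0.        ] [0.03086442 1.13227598 0.49389993] [-0.60822633  2.34240156 -1.53001343]
{'t': 0.1, 'qpos': array([ 1.17138602e+00,  3.00426047e-01,  1.52147692e+00, -4.06302043e-05,
        1.32069794e+00, -6.65980400e-02]), 'qvel': array([-0.00029239, -0.00138284, -0.00041679,  0.00020726,  0.00094131,
        0.00030807]), 'joint_torque': array([-1.23467387e-03, -5.32647300e+01, -3.53277791e+01,  7.08534429e-02,
        2.34547199e-02, -5.37393225e-05]), 'ee_pos': array([0.17961674, 0.51962429, 0.2159551 ]), 'tool_rot': array([-5.20323021e-01, -3.09800643e+00,  1.55514213e-03]), 'wrist_force': array([ 0.38499867, -0.23847055, -1.06031391]), 'moment': array([-0.03053761, -0.00369019,  0.00088966]), 'opening': 0.09392504540303123}
```

View pics/s0.png

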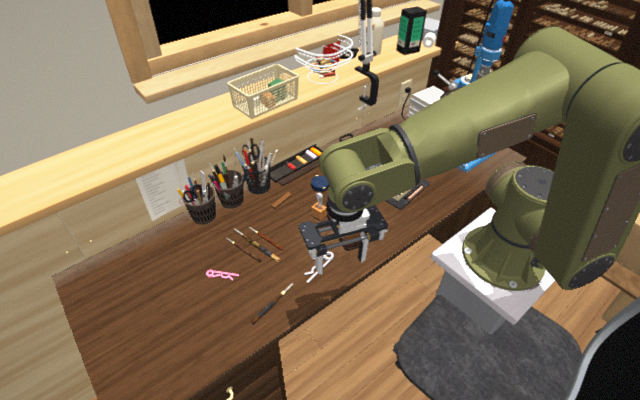

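View pics/d0.png

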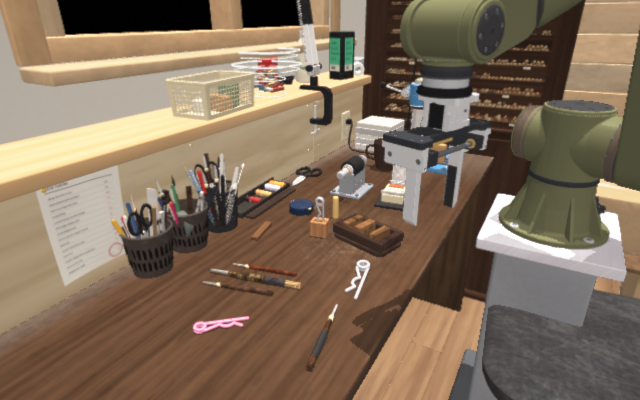

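The side view shows three clips: pink, lying at (220,323); large steel, lying at (360,275); small steel, standing in the wooden rest at (320,215). The one in the rest fits: it isn't pink, it's the smaller of the steel pair, and it stands upright. I'll confirm that with an enlarged crop that also takes in the stand, at (352,178).

Run:
```python
from h import *
a=crop('d0',280,140,130,110,6); save(a,'v1')
```

```text
(no output)
```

View pics/v1.png

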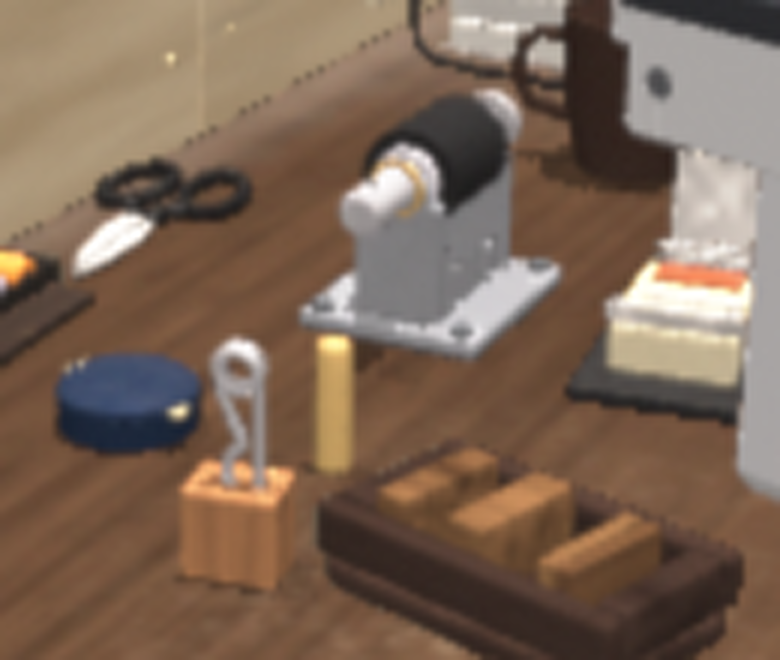

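Run:
```python
from h import *
np.set_printoptions(precision=4,suppress=True)
c=load('d0'); f=lambda x,y:(280+x/6-.4,140+y/6-.4)
for n,p,z in [('rest top L',(180,488),.04),('rest top R',(281,504),.04),('rest top backR',(297,468),.04),('rest top backL',(207,458),.04),('rest bot R',(275,585),0),('rest bot L',(182,573),0),
 ('axle end c',(360,210),.078),('flange c',(408,180),.078),('base L',(303,318),.005),('base front',(472,352),.005),('base R',(560,268),.005),
 ('seal bot',(333,465),0),('seal top',(333,340),.06),('tin top',(128,380),.024),('coil',(240,368),.085),('leg at rest top',(261,487),.04),('bent at top',(230,482),.04)]:
    print(n,onz(c,f(*p),z))
print(telemetry.get_state()['t'],att(telemetry.get_state()['tool_rot']))
w=snap('wrist','w0'); print(w['position'],att(w['attitude']),w['intrinsics']); save(np.hstack([crop('s0',230,150,160,160,3),]),'v2'); save(w['frame'],'w0')
```

```text
rest top L [0.502  0.3539 0.04  ]
rest top R [0.46   0.3468 0.04  ]
rest top backR [0.4698 0.3154 0.04  ]
rest top backL [0.5064 0.325  0.04  ]
rest bot R [0.4654 0.3418 0.    ]
rest bot L [0.5033 0.3513 0.    ]
axle end c [0.5382 0.1266 0.078 ]
flange c [0.5369 0.078  0.078 ]
base L [0.5816 0.1017 0.005 ]
base front [0.4902 0.0997 0.005 ]
base R [ 0.4963 -0.0225  0.005 ]
seal bot [0.496 0.233 0.   ]
seal top [0.4966 0.2331 0.06  ]
tin top [0.5951 0.244  0.024 ]
coil [0.4891 0.3278 0.085 ]
leg at rest top [0.4742 0.3375 0.04  ]
bent at top [0.4872 0.3396 0.04  ]
0.1 [[-0.9451  0.3267 -0.0004]
 [ 0.3267  0.9451 -0.0009]
 [ 0.     -0.001  -1.    ]]
[0.1035 0.5443 0.383 ] [[ 0.3264  0.9097  0.2569]
 [ 0.9452 -0.314  -0.089 ]
 [-0.0003  0.2718 -0.9623]] [[277.7739   0.     317.5471]
 [  0.     277.7739 205.5799]
 [  0.       0.       1.    ]]
```

View pics/w0.png

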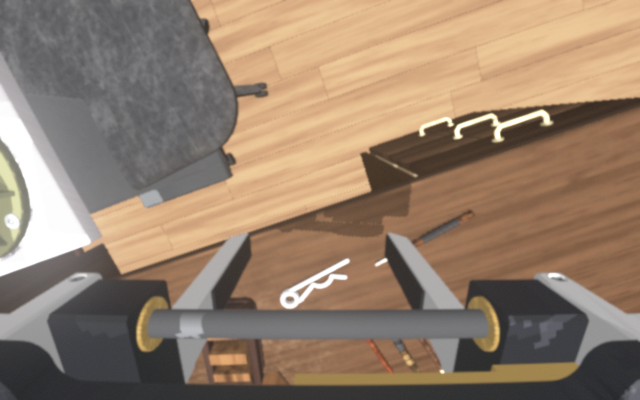

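The crop confirms it: the small steel clip stands in the rest with its straight leg on the right at crop (262,430) and its coil at (240,368). The coil works out at about (0.483, 0.338, 0.09) in the world. The wrist view shows the pads near (317,250). I'll turn the tool to the rest's yaw, then move above the clip.

```bash
cat >> h.py <<'E'
def togo(X,yaw):
    s=telemetry.get_state(); M=att(s['tool_rot']); d=np.array(X)-s['ee_pos']
    y=np.array([-np.sin(yaw),np.cos(yaw),0]); T=np.column_stack([np.cross(y,[0,0,-1]),y,[0,0,-1]])
    print('t',round(s['t'],2),'ee',np.round(s['ee_pos'],4),'turn(tool)',np.round(R.from_matrix(M.T@T).as_rotvec(),3),'shift cm after turn',np.round(T.T@d*100,2),'now',np.round(M.T@d*100,2),'F',np.round(s['wrist_force'],2),'open',round(s['opening'],4))
E
python3 - <<'E'
from h import *
togo([.483,.338,.2],.2)
E
```

```text
t 0.15 ee [0.1796 0.5197 0.2161] turn(tool) [-0.001 -0.    -0.533] shift cm after turn [-26.13 -23.83   1.61] now [-34.61  -7.26   1.61] F [-0.35 -0.63  1.19] open 0.094
```

Call:
drive_tool(
  plan=[
    [[0, 0, -0.107, 0, 0, 0, 9.4], [0, 0, -0.107, 0, 0, 0, 9.4], [0, 0, -0.107, 0, 0, 0, 9.4], [0, 0, -0.107, 0, 0, 0, 9.4], [0, 0, -0.105, 0, 0, 0, 9.4]],
  ],
)

```text
t: 0.57
ee_pos: [0.1796, 0.5197, 0.2162]
tool_rot: [0.322, -3.125, 0.001]
wrist_force: [-0.4, -0.0, -0.2]
opening: 0.0934
```

Run:
```python
from h import *
togo([.483,.338,.2],.2)
```

```text
t 0.57 ee [0.1796 0.5197 0.2162] turn(tool) [-0.    -0.     0.006] shift cm after turn [-26.12 -23.84   1.62] now [-25.99 -23.98   1.62] F [-0.43 -0.03 -0.21] open 0.0934
```

Call:
drive_tool(
  plan=[
    [[0, 0, 0, -2.6, -2.4, 0.16, 9.4], [0, 0, 0, -2.6, -2.4, 0.16, 9.4], [0, 0, 0, -2.6, -2.4, 0.16, 9.4], [0, 0, 0, -2.6, -2.4, 0.16, 9.4], [0, 0, 0, -2.6, -2.4, 0.16, 9.4], [0, 0, 0, -2.6, -2.4, 0.16, 9.4], [0, 0, 0, -2.6, -2.4, 0.16, 9.4], [0, 0, 0, -2.6, -2.4, 0.16, 9.4], [0, 0, 0, -2.6, -2.4, 0.16, 9.4], [0, 0, 0, -2.6, -2.4, 0.16, 9.4]],
  ],
)

```text
t: 1.4
ee_pos: [0.4835, 0.3351, 0.2002]
tool_rot: [0.314, -3.126, 0.0]
wrist_force: [0.2, 0.4, 0.4]
opening: 0.094
```

Call:
drive_tool(
  plan=[
    [[0, 0, 0, 0, 0, 0, 9.4], [0, 0, 0, 0, 0, 0, 9.4]],
  ],
)

```text
t: 1.57
ee_pos: [0.4831, 0.3352, 0.1997]
tool_rot: [0.31, -3.125, 0.001]
wrist_force: [-0.0, 0.7, -0.4]
opening: 0.0941
```

Run:
```python
from h import *
togo([.483,.338,.2],.2)
w=snap('wrist','w1'); s=snap('scene','s1'); 
print(proj(w,[[.483,.338,.09],[.475,.336,.04]]),proj(s,[[.483,.338,.09],[.538,.127,.078],[.537,.078,.078]]))
a=cv2.resize(w['frame'][130:330,220:420],None,fx=2.9,fy=2.9,interpolation=cv2.INTER_CUBIC); save(a,'v3')
save(cv2.resize(s['frame'][140:240,280:380],None,fx=5,fy=5,interpolation=cv2.INTER_CUBIC),'v4')
```

```text
t 1.57 ee [0.4831 0.3352 0.1997] turn(tool) [-0.    -0.001 -0.002] shift cm after turn [-0.05  0.28 -0.03] now [-0.05  0.28 -0.03] F [-0.02  0.69 -0.38] open 0.0941
[[321.16198032 208.37623355]
 [320.32733426 190.13995216]] [[318.77671393 196.90891121]
 [355.68053233 165.22271183]
 [365.95963803 160.00515877]]
```

View pics/v3.png

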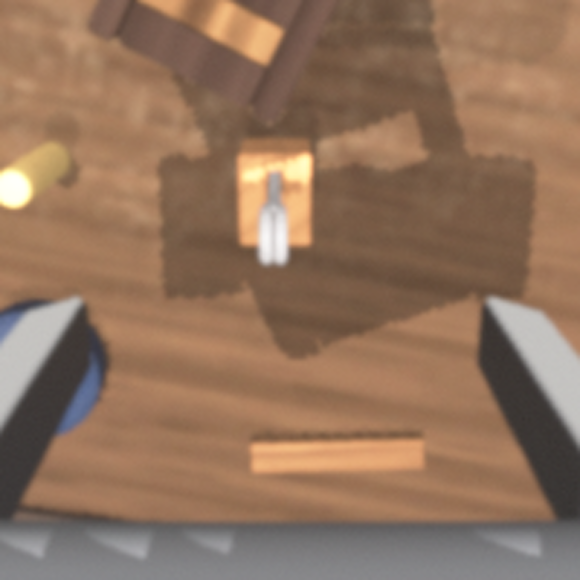

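Run:
```python
from h import *
w=load('w1');d=load('d0'); f=lambda x,y:(280+x/6-.4,140+y/6-.4); g=lambda x,y:(220+x/2.9-.4,130+y/2.9-.4)
for n,p,q in [('coil',(273.5,232),(240,368)),('coiltop',(273.5,250),(240,342)),('rest TR near',(312,152),(281,504))]: print(n,tri((w,g(*p)),(d,f(*q))))
for p in [(239,152),(312,152),(239,245),(312,245)]: print(onz(w,g(*p),.04))
print(onz(w,g(273.5,232),.09), onz(w,g(15,187),.06))
print(proj(w,telemetry.get_state()['ee_pos']))
print(proj(w,[[.483,.331,z] for z in(.08,.09,.1)]))
```

```text
coil (array([0.48696788, 0.33110381, 0.08665356]), [0.00020892622423339228, 0.00020892622423326465])
coiltop (array([0.48851036, 0.33127071, 0.09814344]), [0.0013521952566445132, 0.0013521952566444627])
rest TR near (array([0.46347324, 0.3419632 , 0.03719769]), [0.0007401690644909395, 0.0007401690644909166])
[0.46956589 0.31257685 0.04      ]
[0.46365909 0.3420531  0.04      ]
[0.50903576 0.3198746  0.04      ]
[0.50293529 0.35031202 0.04      ]
[0.48578039 0.3308728  0.09      ] [0.49648733 0.2291733  0.06      ]
[[321.60826243 253.32020227]]
[[314.6418789  204.52318526]
 [314.54847107 207.10317153]
 [314.44862434 209.86150158]]
```

The wrist view shows the clip square to the jaws, with its coil at crop (273,232) and the block at (239–312, 152–245). Triangulated, the coil is at (0.487, 0.331, 0.088) and the yaw of 0.2 fits. I'll descend with the TCP at the coil centre.

Call:
drive_tool(
  plan=[
    [[0, 0, 0, -0.25, -0.49, 1.2, 6], [0, 0, 0, 0, 0, 3, 5], [0, 0, 0, 0, 0, 3, 4], [0, 0, 0, 0, 0, 2, 4], [0, 0, 0, 0, 0, 1, 4], [0, 0, 0, 0, 0, 1, 4], [0, 0, 0, 0, 0, 0, 4], [0, 0, 0, 0, 0, 0, 4]],
  ],
)

```text
t: 2.33
ee_pos: [0.4857, 0.3323, 0.089]
tool_rot: [-0.315, 3.125, 0.0]
wrist_force: [-0.1, -0.5, 0.6]
opening: 0.0441
```

Run:
```python
from h import *
togo([.4867,.331,.088],.2)
w=snap('wrist','w2');save(cv2.resize(w['frame'][150:330,220:420],None,fx=3,fy=3,interpolation=cv2.INTER_CUBIC),'v5')
print(proj(w,[[.4867,.331,.088]]))
```

```text
t 2.33 ee [0.4857 0.3323 0.089 ] turn(tool) [0.    0.001 0.001] shift cm after turn [-0.07 -0.15  0.1 ] now [-0.07 -0.15  0.1 ] F [-0.13 -0.45  0.58] open 0.0441
[[316.81273182 254.82230445]]
```

View pics/v5.png

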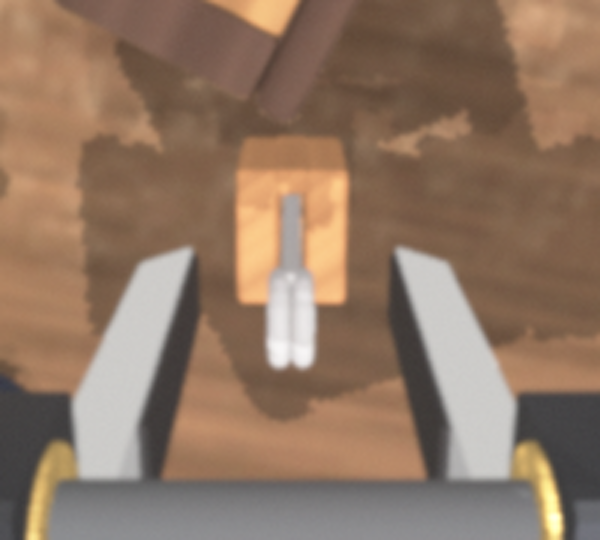

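Picture 7: the coil is centred between the fingers at crop (291,318) against a jaw centre at column 295, and it is at TCP depth. I'll close the fingers and lift.

Call:
drive_tool(
  plan=[
    [[0, 0, 0, -0.05, -0.12, 0, 4], [0, 0, 0, 0, 0, 0, 2.5], [0, 0, 0, 0, 0, 0, 0.8], [0, 0, 0, 0, 0, 0, 0.5], [0, 0, 0, 0, 0, 0, 0.5], [0, 0, 0, 0, 0, 0, 0.5], [0, 0, 0, 0, 0, 0, 0.5], [0, 0, 0, 0, 0, 0, 0.5]],
  ],
  newtons=40,
)

```text
t: 3.05
ee_pos: [0.4864, 0.331, 0.0885]
tool_rot: [-0.314, 3.126, 0.0]
wrist_force: [0.2, -0.3, 1.8]
opening: 0.0097
```

Call:
drive_tool(
  plan=[
    [[0, 0, 0, 0, 0, -0.5, 0.5], [0, 0, 0, 0, 0, -1, 0.5], [0, 0, 0, 0, 0, -1.5, 0.5], [0, 0, 0, 0, 0, -2, 0.5], [0, 0, 0, 0, 0, -2, 0.5], [0, 0, 0, 0, 0, -2, 0.5], [0, 0, 0, 0, 0, -2, 0.5], [0, 0, 0, 0, 0, -1, 0.5], [0, 0, 0, 0, 0, 0, 0.5]],
  ],
)

```text
t: 3.8
ee_pos: [0.487, 0.3314, 0.2113]
tool_rot: [-0.314, 3.122, 0.003]
wrist_force: [-0.0, -0.1, -0.6]
opening: 0.0095
```

Run:
```python
from h import *
togo([.51,.20,.208],0)
```

```text
t 3.8 ee [0.487  0.3314 0.2113] turn(tool) [0.002 0.004 0.2  ] shift cm after turn [ -2.3  -13.14   0.33] now [  0.36 -13.33   0.31] F [-0.04 -0.09 -0.59] open 0.0095
```

The clip is held and lifted (opening 9.5 mm). I'll turn square to the axle and hover just past it for a close wrist look at the hole.

Call:
drive_tool(
  plan=[
    [[0, 0, 0.1, 0, 0, 0, 0.5], [0, 0, 0.1, 0, 0, 0, 0.5], [0, 0, 0, -1, -3, 0, 0.5], [0, 0, 0, -1, -3.5, 0, 0.5], [0, 0, 0, -1, -3.5, 0, 0.5], [0, 0, 0, -1, -3.5, 0, 0.5], [0, 0, 0, -1, -3.5, 0, 0.5], [0, 0, 0, -1.3, -3.1, 0, 0.5], [0, 0, 0, -1, -3, 0, 0.5], [0, 0, 0, 0, 0, 0, 0.5]],
  ],
)

```text
t: 4.63
ee_pos: [0.5603, 0.0954, 0.2072]
tool_rot: [-0.006, -3.14, 0.002]
wrist_force: [-0.3, 0.6, -0.5]
opening: 0.0095
```

Call:
drive_tool(
  plan=[
    [[0, 0, 0, 0, 0, 0.3, 0.5], [0, 0, 0, 0, 0, 0, 0.5], [0, 0, 0, 0, 0, 0, 0.5]],
  ],
)

```text
t: 4.88
ee_pos: [0.5589, 0.1009, 0.2047]
tool_rot: [0.002, -3.14, -0.0]
wrist_force: [-0.4, 0.3, -0.2]
opening: 0.0095
```

Run:
```python
from h import *
togo([.537,.11,.208],0)
w=snap('wrist','w3');save(cv2.resize(w['frame'][110:310,200:440],None,fx=3.3,fy=3,interpolation=cv2.INTER_CUBIC),'v6')
print(proj(w,[[.537,.078,.089],[.538,.1266,.089],[.538,.11,.089]]))
```

```text
t 4.88 ee [0.5589 0.1009 0.2047] turn(tool) [ 0.    -0.001  0.001] shift cm after turn [ 2.19  0.91 -0.33] now [ 2.19  0.91 -0.33] F [-0.37  0.33 -0.22] open 0.0095
[[296.63433635 185.86481783]
 [343.44578136 186.87851494]
 [327.46787967 186.85128735]]
```

View pics/v6.png

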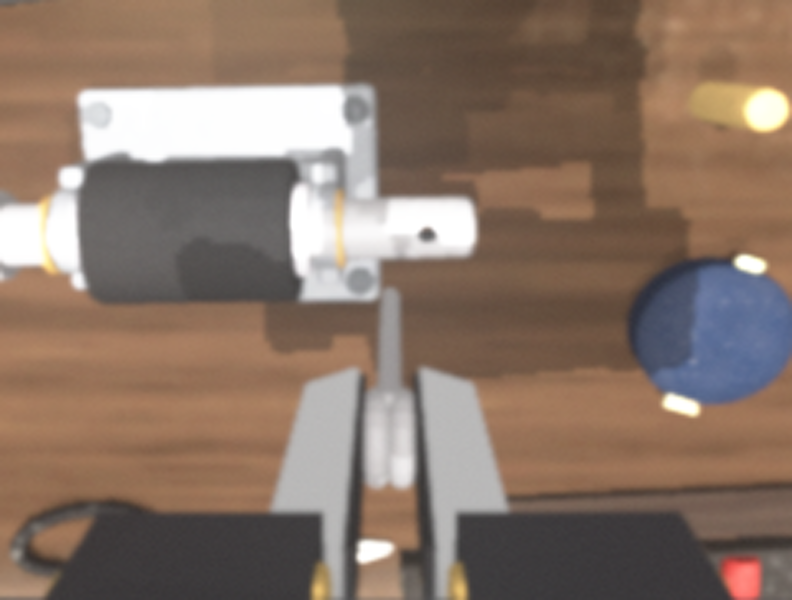

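```bash
cat >> h.py <<'E'
def cent(tag,x0,y0,w,h,thr,dark=True):
    g=cv2.cvtColor(load(tag)['frame'],cv2.COLOR_RGB2GRAY).astype(float)[y0:y0+h,x0:x0+w]
    m=np.clip(thr-g,0,None) if dark else np.clip(g-thr,0,None)
    yy,xx=np.mgrid[y0:y0+h,x0:x0+w]; return np.array([(m*xx).sum(),(m*yy).sum()])/m.sum()
E
python3 - <<'E'
from h import *
np.set_printoptions(precision=4,suppress=True,linewidth=200)
w=load('w3');g=cv2.cvtColor(w['frame'],cv2.COLOR_RGB2GRAY)
print(g[183:195,322:338]); print(g[200:222,310:328])
h=cent('w3',326,185,8,7,100); print('hole px',h,onz(w,h,.089), 'axle end', onz(w,(343.6,186.5),.085))
s=telemetry.get_state()['ee_pos']; print(s,proj(w,[s,s+[-.0085,0,-.0835],s+[-.0085,0,-.06]]))
print(onz(w,(318.5,208),s[2]-.0815))
E
```

```text
[[255 255 255 255 255 255 255 255 255 255 255 255 255 255 255 255]
 [255 255 255 255 255 255 254 253 254 255 255 255 255 255 255 255]
 [255 255 255 255 255 253 235 221 234 253 255 255 255 255 255 255]
 [255 255 255 255 254 226 162 136 158 228 254 255 255 255 255 255]
 [253 253 254 253 234 164 114 101 111 165 242 255 255 255 255 255]
 [231 234 239 237 205 141 106  99 103 141 217 253 255 255 255 255]
 [217 220 226 230 213 164 127 118 130 163 220 251 255 255 255 255]
 [209 214 223 231 227 204 176 169 181 202 230 249 254 255 255 255]
 [203 210 221 230 232 227 220 218 222 228 235 243 249 250 251 251]
 [201 210 221 229 232 231 229 230 230 232 233 234 236 235 235 235]
 [199 212 222 227 227 227 226 225 226 226 226 227 225 222 222 223]
 [190 205 216 219 216 214 212 210 211 211 211 210 207 200 199 202]]
[[154 170 194 194 167 130 107 103 103 103 103 103 102 104 103 103 105 104]
 [146 155 176 183 165 130 109 105 105 104 104 106 105 104 105 106 105 106]
 [147 151 158 167 157 128 111 106 106 105 107 106 105 105 104 106 105 105]
 [149 149 154 162 156 130 110 104 104 105 105 105 105 104 105 104 104 
[... 837 characters left out ...]
94  94  98 108 131 148 155 154 154 141 114  97  93  94  93  94  93]
 [ 94  94  96  98 108 130 148 156 156 154 139 116  99  95  95  95  93  92]
 [ 94  95  95  98 109 132 147 156 156 153 140 116  99  95  95  96  93  93]
 [ 93  94  95  98 111 133 150 155 155 152 140 117 100  95  94  96  95  95]
 [ 95  95  95  98 112 136 152 156 155 152 142 118 100  94  94  94  94  95]
 [ 96  96  95  97 113 139 152 155 155 153 143 118 102  96  96  95  95  96]
 [104 101  98 100 114 138 152 156 155 152 143 120 103  97  97  97  97  97]]
hole px [329. 188.] [0.5392 0.1116 0.089 ] axle end [0.5384 0.1271 0.085 ]
[0.559 0.101 0.205] [[319.6578 254.5818]
 [318.9731 207.0645]
 [319.1297 214.6443]]
[0.5508 0.1006 0.1235]
```

Picture 8: the hole is at crop (428,235), full-frame px (329.0,187.8), which is about (0.539, 0.1116). The leg tip is at crop (391,292), the axle lies level in the image, and its end is at crop column 475. From tip to hole is dx −11.4 mm, dy +11.7 mm. I'll move over the hole and check again closer.

Call:
drive_tool(
  plan=[
    [[0, 0, 0, 1.14, 1.17, 0, 0.5], [0, 0, 0, 0, 0, 1, 0.5], [0, 0, 0, 0, 0, 0.7, 0.5], [0, 0, 0, 0, 0, 0, 0.5], [0, 0, 0, 0, 0, 0, 0.5], [0, 0, 0, 0, 0, 0, 0.5]],
  ],
)

```text
t: 5.43
ee_pos: [0.5483, 0.1115, 0.1884]
tool_rot: [0.0, -3.142, 0.0]
wrist_force: [-0.6, -0.2, -0.5]
opening: 0.0097
```

Run:
```python
from h import *
np.set_printoptions(precision=4,suppress=True,linewidth=200)
togo([.5478,.1126,.186],0)
w=snap('wrist','w4');g=cv2.cvtColor(w['frame'],cv2.COLOR_RGB2GRAY)
s=telemetry.get_state()['ee_pos']; print(proj(w,[s,s+[-.0085,-.001,-.081],[.5390,.1116,.089]]))
print(g[186:216,308:332])
save(cv2.resize(w['frame'][160:260,265:375],None,fx=6,fy=6,interpolation=cv2.INTER_CUBIC),'v7')
```

```text
t 5.43 ee [0.5483 0.1115 0.1884] turn(tool) [-0. -0.  0.] shift cm after turn [0.05 0.11 0.24] now [0.05 0.11 0.24] F [-0.56 -0.19 -0.52] open 0.0097
[[319.4728 254.4209]
 [317.7759 207.6196]
 [318.8558 201.6103]]
[[ 97  95  95  95  94  94  94  94  95  95  94  92  94  93  93  92  94  93  92  91  91  90  90  91]
 [104 106 106 105 102 101 100 102 105 105 104 104 104 104 104 104 103 103 103 103 105 106 106 104]
 [133 133 131 133 132 127 127 132 132 134 133 135 133 132 131 132 131 133 131 133 137 137 137 131]
 [166 167 166 166 166 165 164 166 167 167 165 166 165 165 164 164 164 165 162 166 167 168 165 162]
 [188 191 188 191 191 192 190 192 192 189 188 186 186 184 185 185 185 185 186 185 188 188 186 183]
 [205 204 206 206 205 209 209 209 208 201 197 197 195 195 197 197 197 200 201 202 204 203 200 196]
 [215 217 217 217 218 219 220 220 217 209 205 202 204 203 204 203 207 214 217 215 215 215 213 208]
 [224 224 225 225 225 226 227 227 223 215 210 208 207 209 209 208 215 223 224 224 224 222 221 218]
 [230 230 230 230 231 232 233 232 226 220 214 212 212 214 214 215 220 227 230 230 230 230 228 
[... 1384 characters left out ...]
6 187]
 [173 174 173 172 171 167 163 157 155 156 155 154 152 150 151 157 158 154 149 146 148 148 147 142]
 [134 132 132 131 129 126 128 139 150 154 155 152 144 130 121 121 121 118 113 112 113 113 113 110]
 [112 110 110 108 107 109 113 130 148 156 155 153 142 123 110 107 104 105 104 104 104 105 104 103]
 [108 104 104 104 104 105 114 132 149 154 155 153 142 121 107 104 104 105 103 102 104 104 103 103]
 [107 105 104 105 105 107 114 133 147 155 155 152 141 120 106 102 102 102 103 103 102 101 102 101]
 [108 105 102 104 104 103 115 133 148 153 156 152 141 119 103  99 100  99 100  98 100  99  98 100]
 [106 102 102 102 102 102 114 132 147 154 155 152 140 118 102  99  98  98  98  98  98  98  98  98]]
```

View pics/v7.png

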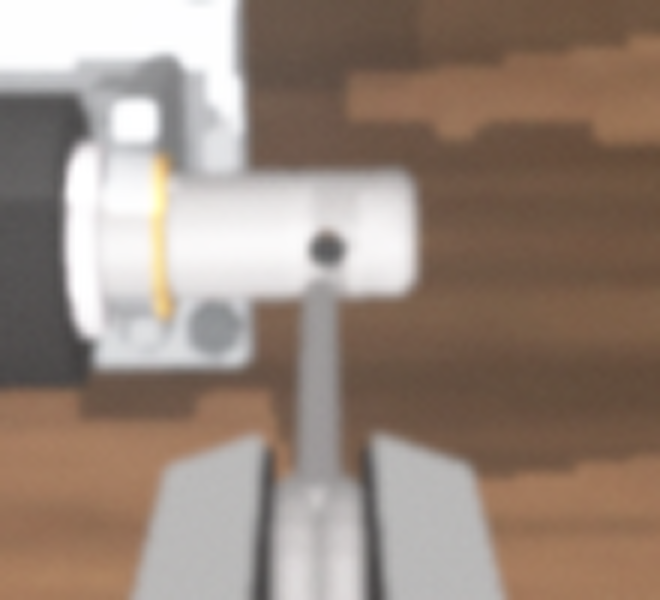

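Picture 9: hole at crop (326,248), leg end at crop (320,290), almost aligned. What remains is about 1.2 mm in +y and 1.5 mm in −x. I'll correct that and go down slowly, watching the force.

Call:
drive_tool(
  plan=[
    [[0, 0, 0, 0.16, 0.12, 0, 0.5], [0, 0, 0, 0, 0, 0.6, 0.5], [0, 0, 0, 0, 0, 0.4, 0.5], [0, 0, 0, 0, 0, 0, 0.5], [0, 0, 0, 0, 0, 0, 0.5], [0, 0, 0, 0, 0, 0, 0.5]],
  ],
)

```text
t: 5.98
ee_pos: [0.5464, 0.1128, 0.1785]
tool_rot: [0.0, -3.142, 0.0]
wrist_force: [0.4, -0.0, -1.0]
opening: 0.0097
```

Run:
```python
from h import *
np.set_printoptions(precision=4,suppress=True,linewidth=200)
togo([.5471,.1127,.178],0)
w=snap('wrist','w5');g=cv2.cvtColor(w['frame'],cv2.COLOR_RGB2GRAY)
s=telemetry.get_state()['ee_pos']; print(proj(w,[s,s+[-.0085,-.001,-.081],[.5385,.1117,.089]]))
print(g[196:220,310:328])
```

```text
t 5.98 ee [0.5464 0.1128 0.1785] turn(tool) [-0. -0.  0.] shift cm after turn [-0.07 -0.01  0.05] now [-0.07 -0.01  0.05] F [ 0.36 -0.05 -1.01] open 0.0097
[[319.5195 254.3306]
 [317.8061 207.5664]
 [317.6367 205.5922]]
[[216 217 219 221 220 217 213 210 204 201 203 205 202 202 204 207 211 214]
 [224 224 226 228 226 223 222 215 210 208 208 208 208 210 212 215 220 222]
 [229 230 232 232 231 229 225 219 214 213 214 213 215 219 221 223 226 228]
 [234 235 237 235 234 233 230 223 218 217 217 216 221 227 231 233 234 235]
 [238 239 240 239 238 237 233 225 221 220 220 222 227 234 239 240 240 239]
 [241 243 245 244 243 242 235 223 219 221 224 228 233 240 243 243 243 242]
 [245 247 248 247 246 240 224 200 193 206 221 231 239 245 246 246 245 244]
 [248 249 250 249 244 225 183 151 143 161 193 225 239 246 247 246 246 245]
 [249 250 250 248 236 190 135 113 109 120 156 204 234 246 247 246 246 246]
 [249 250 249 246 224 163 120 111 112 113 133 182 226 244 247 246 246 247]
 [248 248 248 243 221 163 132 134 137 131 137 176 221 242 245 246 246 246]
 [245 246 246 242 225 180 152 150 151 147 153 185 220 2
[... 220 characters left out ...]
227 231 231 230 231 232]
 [228 230 232 231 222 195 168 157 155 158 178 214 226 226 224 224 224 226]
 [220 222 222 221 212 186 164 156 155 156 172 200 216 217 210 208 209 212]
 [197 195 196 197 190 171 159 156 155 154 160 176 187 186 179 174 175 176]
 [152 151 150 152 151 149 152 156 155 154 149 143 144 141 137 134 134 133]
 [117 116 117 117 123 137 149 155 155 152 141 124 115 112 110 108 109 109]
 [106 105 104 107 115 133 148 154 154 152 141 119 107 103 103 104 102 103]
 [105 103 103 103 116 132 149 155 155 152 141 118 104 100 101 100 101 101]
 [101 102 101 105 115 134 150 154 155 152 141 118 104  99  98  99  98  99]
 [100 101 101 102 115 138 152 156 154 152 140 120 102  98  97  97  96  96]]
```

The leg and hole agree within about 0.3 mm, so I'll start the insertion by feel.

Call:
drive_tool(
  plan=[
    [[0, 0, 0, -0.02, 0, 0.3, 0.5], [0, 0, 0, 0, 0, 0.2, 0.5], [0, 0, 0, 0, 0, 0.2, 0.5], [0, 0, 0, 0, 0, 0.2, 0.5], [0, 0, 0, 0, 0, 0.1, 0.5], [0, 0, 0, 0, 0, 0, 0.5]],
  ],
)

```text
t: 6.53
ee_pos: [0.5465, 0.1128, 0.1681]
tool_rot: [0.0, -3.141, 0.0]
wrist_force: [-1.5, -0.1, -1.1]
opening: 0.0098
```

Call:
drive_tool(
  plan=[
    [[0, 0, 0, 0, 0, 0.2, 0.5], [0, 0, 0, 0, 0, 0.2, 0.5], [0, 0, 0, 0, 0, 0.2, 0.5], [0, 0, 0, 0, 0, 0.2, 0.5], [0, 0, 0, 0, 0, 0.2, 0.5], [0, 0, 0, 0, 0, 0, 0.5]],
  ],
)

```text
t: 7.03
ee_pos: [0.5464, 0.1128, 0.158]
tool_rot: [0.0, -3.141, 0.0]
wrist_force: [0.0, 0.6, -0.5]
opening: 0.0095
```

Run:
```python
from h import *
togo([.5471,.1127,.123],0)
w=snap('wrist','w6');save(cv2.resize(w['frame'][160:280,260:380],None,fx=5,fy=5,interpolation=cv2.INTER_CUBIC),'v8')
```

```text
t 7.03 ee [0.5464 0.1128 0.158 ] turn(tool) [-0.    -0.001  0.   ] shift cm after turn [-0.07 -0.01  3.5 ] now [-0.07 -0.01  3.5 ] F [ 0.    0.56 -0.53] open 0.0095
```

View pics/v8.png

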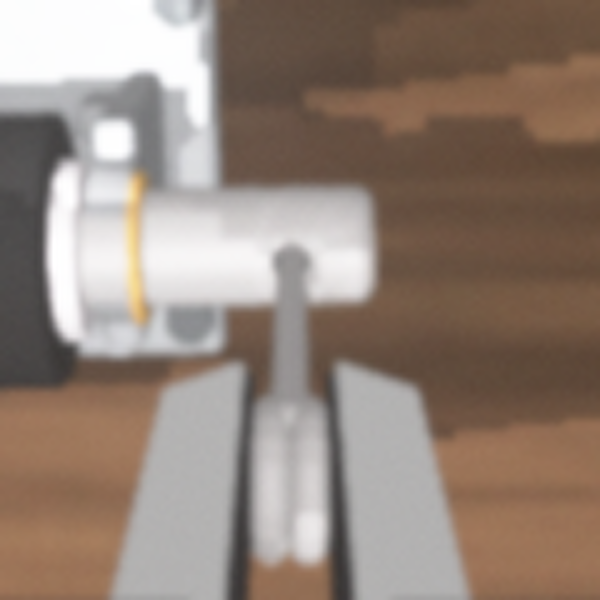

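Picture 10: the leg is in the hole at crop (292,262), and the clip is square to the axle. Now I'll press on in small steps through the spreading zone.

Call:
drive_tool(
  plan=[
    [[0, 0, 0, 0, 0, 0.2, 0.5], [0, 0, 0, 0, 0, 0.2, 0.5], [0, 0, 0, 0, 0, 0.2, 0.5], [0, 0, 0, 0, 0, 0.2, 0.5], [0, 0, 0, 0, 0, 0.2, 0.5], [0, 0, 0, 0, 0, 0.2, 0.5]],
  ],
  newtons=50,
)

```text
t: 7.58
ee_pos: [0.5466, 0.1128, 0.1462]
tool_rot: [0.0, -3.141, 0.0]
wrist_force: [0.1, 0.3, 0.5]
opening: 0.01
```

Call:
drive_tool(
  plan=[
    [[0, 0, 0, 0, 0, 0.15, 0.5], [0, 0, 0, 0, 0, 0.15, 0.5], [0, 0, 0, 0, 0, 0.15, 0.5], [0, 0, 0, 0, 0, 0.15, 0.5]],
  ],
)

```text
t: 7.92
ee_pos: [0.5472, 0.1128, 0.141]
tool_rot: [-0.0, 3.14, 0.0]
wrist_force: [1.4, 0.5, 5.4]
opening: 0.0095
```

Call:
drive_tool(
  plan=[
    [[0, 0, 0, 0, 0, 0.15, 0.5], [0, 0, 0, 0, 0, 0.15, 0.5], [0, 0, 0, 0, 0, 0.15, 0.5]],
  ],
)

```text
t: 8.17
ee_pos: [0.5471, 0.1128, 0.1364]
tool_rot: [-0.0, 3.14, 0.0]
wrist_force: [3.6, -0.6, 2.7]
opening: 0.0099
```

Call:
drive_tool(
  plan=[
    [[0, 0, 0, 0, 0, 0.15, 0.5], [0, 0, 0, 0, 0, 0.15, 0.5], [0, 0, 0, 0, 0, 0.15, 0.5]],
  ],
)

```text
t: 8.42
ee_pos: [0.5469, 0.1128, 0.1311]
tool_rot: [-0.0, 3.141, 0.0]
wrist_force: [6.1, -1.0, -1.7]
opening: 0.0092
```

Call:
drive_tool(
  plan=[
    [[0, 0, 0, 0, 0, 0.15, 0.5], [0, 0, 0, 0, 0, 0.15, 0.5], [0, 0, 0, 0, 0, 0.15, 0.5], [0, 0, 0, 0, 0, 0.1, 0.5]],
  ],
)

```text
t: 8.75
ee_pos: [0.5463, 0.1128, 0.1252]
tool_rot: [0.0, -3.141, 0.0]
wrist_force: [3.8, -1.1, -3.0]
opening: 0.0095
```

Call:
drive_tool(
  plan=[
    [[0, 0, 0, 0, 0, 0.1, 0.5], [0, 0, 0, 0, 0, 0, 0.5]],
  ],
)

```text
t: 8.92
ee_pos: [0.5461, 0.1128, 0.1243]
tool_rot: [0.0, -3.14, 0.0]
wrist_force: [2.1, 0.2, -4.8]
opening: 0.0096
```

Call:
drive_tool(
  plan=[
    [[0, 0, 0, 0, 0, 0.1, 0.5], [0, 0, 0, 0, 0, 0, 0.5]],
  ],
)

```text
t: 9.08
ee_pos: [0.5463, 0.1129, 0.1236]
tool_rot: [0.0, -3.141, 0.0]
wrist_force: [0.8, 0.2, -2.3]
opening: 0.0093
```

Call:
drive_tool(
  plan=[
    [[0, 0, 0, 0, 0, 0.06, 0.5], [0, 0, 0, 0, 0, 0, 0.5]],
  ],
)

```text
t: 9.25
ee_pos: [0.5464, 0.1129, 0.1233]
tool_rot: [0.0, -3.141, -0.0]
wrist_force: [0.8, -0.0, -2.4]
opening: 0.0093
```

Call:
drive_tool(
  plan=[
    [[0, 0, 0, 0, 0, 0.06, 0.5], [0, 0, 0, 0, 0, 0, 0.5]],
  ],
)

```text
t: 9.42
ee_pos: [0.5465, 0.1128, 0.1227]
tool_rot: [0.0, -3.141, 0.0]
wrist_force: [-0.3, 0.3, -0.4]
opening: 0.0097
```

Call:
drive_tool(
  plan=[
    [[0, 0, 0, 0, 0, 0.06, 0.5], [0, 0, 0, 0, 0, 0, 0.5]],
  ],
)

```text
t: 9.58
ee_pos: [0.5465, 0.1129, 0.1221]
tool_rot: [0.0, -3.141, 0.0]
wrist_force: [0.9, -0.0, -0.7]
opening: 0.0094
```

Call:
drive_tool(
  plan=[
    [[0, 0, 0, 0, 0, 0.06, 0.5], [0, 0, 0, 0, 0, 0, 0.5]],
  ],
)

```text
t: 9.75
ee_pos: [0.5467, 0.1129, 0.1216]
tool_rot: [-0.0, 3.141, 0.0]
wrist_force: [0.2, -0.4, -0.4]
opening: 0.0098
```

Call:
drive_tool(
  plan=[
    [[0, 0, 0, 0, 0, 0.07, 0.5], [0, 0, 0, 0, 0, 0, 0.5]],
  ],
)

```text
t: 9.92
ee_pos: [0.5469, 0.1129, 0.121]
tool_rot: [-0.0, 3.141, 0.0]
wrist_force: [2.2, -0.1, 0.7]
opening: 0.0099
```

Call:
drive_tool(
  plan=[
    [[0, 0, 0, 0, 0, 0.07, 0.5], [0, 0, 0, 0, 0, 0, 0.5]],
  ],
)

```text
t: 10.08
ee_pos: [0.547, 0.1129, 0.1205]
tool_rot: [-0.0, 3.14, 0.0]
wrist_force: [2.4, 0.7, 1.8]
opening: 0.0098
```

The force has gone through zero and is now rising gently, so the pocket is on the axle. I'll release, go straight up, back off and check.

Call:
drive_tool(
  plan=[
    [[0, 0, 0, 0, 0, -0.05, 1.2], [0, 0, 0, 0, 0, 0, 2], [0, 0, 0, 0, 0, 0, 3], [0, 0, 0, 0, 0, 0, 3], [0, 0, 0, 0, 0, 0, 3], [0, 0, 0, 0, 0, -1, 3], [0, 0, 0, 0, 0, -2, 3], [0, 0, 0, 0, 0, -3, 4], [0, 0, 0, 0, 0, -3, 5], [0, 0, 0, -2, -1, -1, 5]],
  ],
  newtons=10,
)

```text
t: 10.92
ee_pos: [0.5663, 0.1042, 0.2265]
tool_rot: [-0.003, 3.136, 0.002]
wrist_force: [0.5, 0.1, 1.4]
opening: 0.0464
```

Run:
```python
from h import *
np.set_printoptions(precision=2,suppress=True)
togo([.547,.113,.2],0)
w=snap('wrist','w7');d=snap('side','d7')
a=cv2.resize(w['frame'][140:270,255:385],(500,500),interpolation=cv2.INTER_CUBIC)
p=proj(d,[[.538,.112,.078]])[0]; x,y=int(p[0])-25,int(p[1])-32; print(p,x,y)
P=[[.538,.1117,.078],[.5465,.1117,.123],[.5465,.1117,.134],[.538,.1117,.0395],[.555,.1117,.0515]]
print('side',proj(d,P),'wrist',proj(w,P))
b=cv2.resize(d['frame'][y:y+100,x-5:x+55],(300,500),interpolation=cv2.INTER_CUBIC); save(np.hstack([a,b]),'v9')
```

```text
t 10.92 ee [0.57 0.1  0.23] turn(tool) [0.   0.01 0.  ] shift cm after turn [1.93 0.88 2.65] now [1.95 0.88 2.64] F [0.46 0.1  1.39] open 0.0464
[342.01 173.05] 317 141
side [[342.05 173.02]
 [339.62 157.48]
 [339.68 153.73]
 [341.83 185.57]
 [336.65 180.66]] wrist [[325.08 173.73]
 [326.25 189.75]
 [326.62 192.31]
 [324.24 168.68]
 [324.36 183.65]]
```

View pics/v9.png

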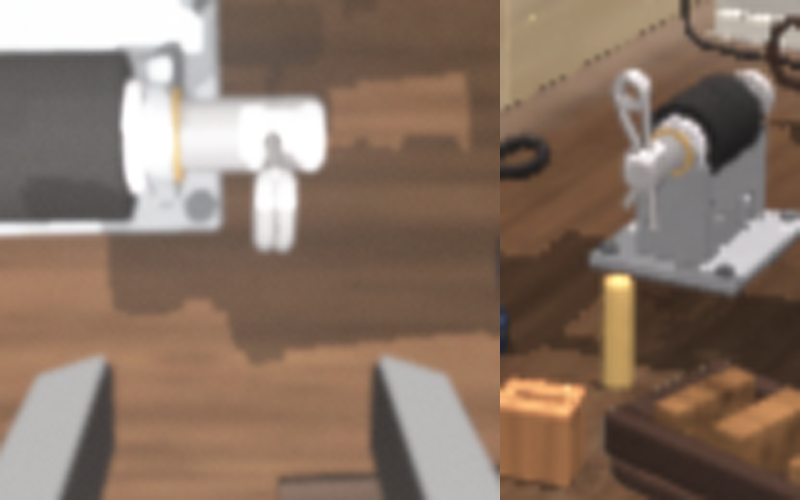

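Picture 11: in the wrist half the clip stands square on the axle, with its leg in the hole at crop (272,145). In the side half the coil is at (632,85), the tip at (655,228), and the legs straddle the axle. The side pixels fix the height only to about 2 mm, so I'll check it by feel. With the clip home, the coil top should be at 0.134, so closed fingertips should touch at TCP z of about 0.145.

Call:
drive_tool(
  plan=[
    [[0, 0, 0, 0, 0, 0, 0], [0, 0, 0, 0, 0, 0, 0], [0, 0, 0, 0, 0, 0, 0], [0, 0, 0, 0, 0, 0, 0], [0, 0, 0, 0, 0, 0, 0], [0, 0, 0, 0, 0, 0, 0]],
  ],
)

```text
t: 11.52
ee_pos: [0.5664, 0.103, 0.2204]
tool_rot: [0.001, -3.141, 0.0]
wrist_force: [0.3, -0.3, -0.6]
opening: 0.0134
```

Run:
```python
from h import *
togo([.5467,.112,.16],0)
```

```text
t 11.52 ee [0.5664 0.103  0.2204] turn(tool) [-0. -0.  0.] shift cm after turn [1.97 0.9  6.04] now [1.97 0.9  6.05] F [ 0.29 -0.34 -0.63] open 0.0134
```

Call:
drive_tool(
  plan=[
    [[0, 0, 0, 1.97, 0.9, 0, 0], [0, 0, 0, 0, 0, 2, 0], [0, 0, 0, 0, 0, 2, 0], [0, 0, 0, 0, 0, 1.5, 0], [0, 0, 0, 0, 0, 0.5, 0], [0, 0, 0, 0, 0, 0.5, 0], [0, 0, 0, 0, 0, 0, 0], [0, 0, 0, 0, 0, 0, 0]],
  ],
)

```text
t: 12.18
ee_pos: [0.5472, 0.1119, 0.1563]
tool_rot: [-0.0, 3.141, 0.0]
wrist_force: [-0.3, 0.4, 0.2]
opening: 0.0002
```

Call:
drive_tool(
  plan=[
    [[0, 0, 0, 0, 0, 0.2, 0], [0, 0, 0, 0, 0, 0.2, 0], [0, 0, 0, 0, 0, 0.2, 0], [0, 0, 0, 0, 0, 0, 0]],
  ],
)

```text
t: 12.52
ee_pos: [0.5468, 0.1118, 0.1494]
tool_rot: [0.0, -3.141, 0.0]
wrist_force: [0.2, -0.4, -0.3]
opening: 0.0008
```

Call:
drive_tool(
  plan=[
    [[0, 0, 0, 0, 0, 0.1, 0], [0, 0, 0, 0, 0, 0.1, 0], [0, 0, 0, 0, 0, 0, 0]],
  ],
)

```text
t: 12.77
ee_pos: [0.5469, 0.1118, 0.1475]
tool_rot: [0.0, -3.141, 0.0]
wrist_force: [-0.0, 0.6, -0.0]
opening: 0.0004
```

Call:
drive_tool(
  plan=[
    [[0, 0, 0, 0, 0, 0.1, 0], [0, 0, 0, 0, 0, 0, 0]],
  ],
)

```text
t: 12.93
ee_pos: [0.5469, 0.1118, 0.1465]
tool_rot: [0.0, -3.141, 0.0]
wrist_force: [-0.9, 0.1, -0.4]
opening: 0.0005
```

Call:
drive_tool(
  plan=[
    [[0, 0, 0, 0, 0, 0.1, 0], [0, 0, 0, 0, 0, 0, 0]],
  ],
)

```text
t: 13.1
ee_pos: [0.5468, 0.1118, 0.1455]
tool_rot: [0.0, -3.141, 0.0]
wrist_force: [-0.6, -0.4, -0.5]
opening: 0.0005
```

Call:
drive_tool(
  plan=[
    [[0, 0, 0, 0, 0, 0.07, 0], [0, 0, 0, 0, 0, 0, 0]],
  ],
)

```text
t: 13.27
ee_pos: [0.5469, 0.1118, 0.1448]
tool_rot: [0.0, -3.141, 0.0]
wrist_force: [-0.3, 0.7, -0.4]
opening: 0.0004
```

Call:
drive_tool(
  plan=[
    [[0, 0, 0, 0, 0, 0.07, 0], [0, 0, 0, 0, 0, 0, 0]],
  ],
)

```text
t: 13.43
ee_pos: [0.547, 0.1118, 0.1442]
tool_rot: [-0.0, 3.141, 0.0]
wrist_force: [0.1, 0.8, 0.4]
opening: 0.0007
```

Call:
drive_tool(
  plan=[
    [[0, 0, 0, 0, 0, 0.05, 0], [0, 0, 0, 0, 0, 0, 0]],
  ],
)

```text
t: 13.6
ee_pos: [0.547, 0.1118, 0.1439]
tool_rot: [-0.0, 3.141, 0.0]
wrist_force: [-1.3, 0.2, 2.1]
opening: 0.0004
```

Call:
drive_tool(
  plan=[
    [[0, 0, 0, 0, 0, 0.05, 0], [0, 0, 0, 0, 0, 0, 0]],
  ],
)

```text
t: 13.77
ee_pos: [0.5471, 0.1119, 0.1435]
tool_rot: [-0.0, 3.141, 0.0]
wrist_force: [-0.4, -0.5, 3.7]
opening: 0.0007
```

Call:
drive_tool(
  plan=[
    [[0, 0, 0, 0, 0, 0.05, 0], [0, 0, 0, 0, 0, 0, 0]],
  ],
)

```text
t: 13.93
ee_pos: [0.5472, 0.1119, 0.1432]
tool_rot: [-0.0, 3.141, 0.0]
wrist_force: [-0.3, -1.2, 5.8]
opening: 0.0006
```

Contact started at TCP z of about 0.144, so the coil top is near 0.133. That puts the clip's origin about 1 mm below the nominal axle centre, within limits, and it is firm underneath. I'll retreat, compare the bystanders with the first picture, and hand in.

Call:
drive_tool(
  plan=[
    [[0, 0, 0, 0, 0, -1, 0], [0, 0, 0, 0, 0, -3, 0], [0, 0, 0, 0, 0, -3, 0], [0, 0, 0, 0, 0, -3, 0], [0, 0, 0, 3, 0, 0, 0], [0, 0, 0, 3, 0, 0, 0], [0, 0, 0, 0, 0, 0, 0], [0, 0, 0, 0, 0, 0, 0], [0, 0, 0, 0, 0, 0, 0]],
  ],
)

```text
t: 14.68
ee_pos: [0.4873, 0.1119, 0.2433]
tool_rot: [-0.0, 3.141, 0.0]
wrist_force: [0.5, 0.6, -0.1]
opening: 0.0004
```

Run:
```python
from h import *
d=snap('side','d8');s=telemetry.get_state();print(s['t'],s['ee_pos'],s['wrist_force'])
a=cv2.cvtColor(load('d0')['frame'],cv2.COLOR_RGB2GRAY).astype(np.float32);b=cv2.cvtColor(d['frame'],cv2.COLOR_RGB2GRAY).astype(np.float32);e=cv2.cvtColor(load('d7')['frame'],cv2.COLOR_RGB2GRAY).astype(np.float32)
for n,(x,y,w,h) in dict(seal=(328,192,16,30),tin=(286,194,32,26),slip=(246,216,30,30)).items():
    print(n,cv2.phaseCorrelate(a[y:y+h,x:x+w].copy(),b[y:y+h,x:x+w].copy()))
print('clip d7-d8',cv2.phaseCorrelate(e[150:192,330:350].copy(),b[150:192,330:350].copy()))
k=cv2.resize(d['frame'][140:240,240:370],None,fx=6,fy=6,interpolation=cv2.INTER_CUBIC);save(k,'v10')
```

```text
14.7333 [0.48750371 0.11183292 0.24295982] [-0.27047862  0.17765514 -0.21591956]
seal ((-0.36331425375177595, 0.2054771989806632), 0.7588543713092804)
tin ((0.09304906020461878, 0.6258494187830959), 0.957456225046405)
slip ((0.0013093213097192802, -0.06261771350762224), 1.014632519086202)
clip d7-d8 ((0.18084512586127488, 0.6303463232846838), 0.7487123123804729)
```

View pics/v10.png

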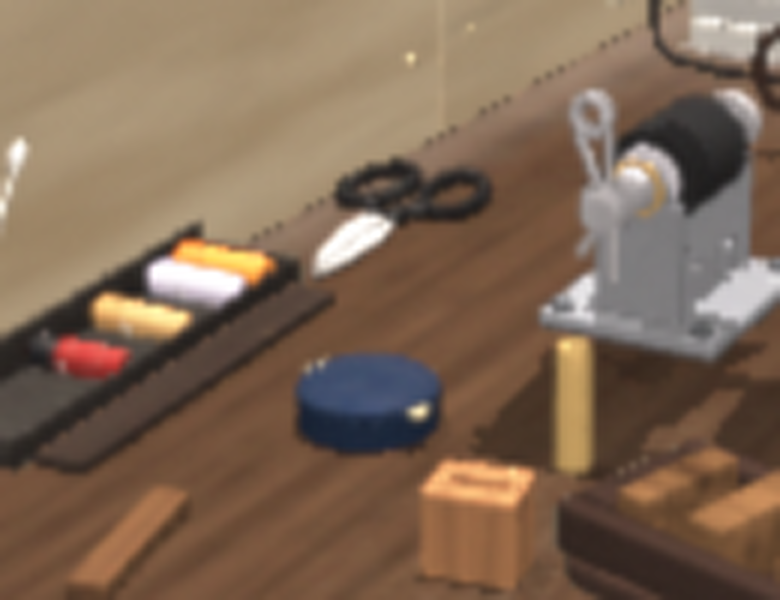

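Picture 12: the clip is home, with its coil at crop (592,110), its straight leg out below the axle to (612,280), and the flare of its bent leg at (585,245) beside the axle. The seal stone (574,405), tin (370,400), slip (130,540) and rest are where they were. The arm is clear of everything.

```bash
python3 -c "
from plant import arm
print(arm.job_done())"
```

```text
the job is handed in; nothing more can be done
None
```

The R-clip is home on the roller's axle and released, and the job is handed in at about 14.7 s on the robot's clock. No verdict came back, so what follows rests on my own checks.

**What I did:** I took the small steel clip by its coil from the rest and located the cross-hole with the wrist camera, about 34 mm out from the brass flange. The straight leg went in without catching. I then pressed in 0.5–2 mm steps until the bent leg sprang over. The highest force I read while pressing was about 6 N.

**Last checks:**
- **Height:** a light touch of about 6 N on top of the coil found it firm. That puts the clip's origin about 1 mm below the axle's centre, inside the limits of +3 to −4 mm.
- **Sideways and upright:** the pictures show the clip square on the axle with its legs on either side.
- **Bystanders:** in the side view the seal stone and wooden slip are within half a pixel of their start. The tin reads 0.6 px, roughly 2 mm, with its lighting changed. All are far inside the 15 mm limit.
- **Loose ends:** I could not measure the leg's spread directly. That it sprang home rests on the hand force falling to zero and on the pictures. The side view gives the height only to about 2 mm. The clip also read 0.6 px lower after the touch, which could be a settling of 1–2 mm or the changed shadow.

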